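# Load the glaze shaker and hold its belt tensioner back

### The arm

A 6-joint arm with a two-finger parallel gripper is mounted at the origin on the work surface. World frame = base frame: x ahead of the robot, y to its left, z up, the work surface at z = 0. Lengths are in m, angles in rad, forces in N, time in s.
With the tool pointing down it reaches from about 0.4 to 0.825 m from the base axis. Payload 7 kg.
Tool frame: the origin (TCP) lies midway between the tips of the shut fingers; the grasp point (between the pads) lies 19 mm behind it; z points along the fingers, y is the line along which they close (so a half turn about z gives the same grasp; the last joint's range is limited). The gripper opens to 85 mm and grips with 20 to 120 N. Pads are 22 mm wide; open, the fingers measure 114 mm over their backs; the gripper's body (76 mm by 85 mm) begins 54 mm behind the grasp point. The pads swing forward as they close: fully open they stand 13 mm farther back than shut.
Start: joints at [1.549, 0.359, 0.012, 0, -1.224, -0.288], TCP at [0.206, 0.643, 0.231] pointing down, gripper open.
Joint ranges: [-3.07, 3.07], [-1.43, 2.12], [-1.02, 1.25], [-3.03, 1.67], [-3.05, -0], [-3.03, 3.03]. Speed limits (rad/s): [2.39, 2.39, 3.01, 3.14, 3.14, 3.14].

### API

Orientations are given as a unit quaternion [x, y, z, w].
In Python, from bench import * gives the robot as it stands.
- The arm moves only by the tool arm_command, never from a script. Its arguments are lists of equal length, an entry for each row: "dp": the shift along the tool's x, y, z in normalised numbers (1 is 100 cm), a list of three; "yaw": the turn about the tool's z in fractions of the full range, 1 being 180 degrees; "fingers": the finger opening in cm, from 0 to 8.54. In form: {"dp": [[x, y, z], ...], "yaw": [yaw, ...], "fingers": [fingers, ...]}. A call has 1 to 20 rows; each row is the pose to reach, as a shift and turn from the pose commanded when the call began, along the tool's axes at that moment; what a row does not reach only later rows make up. A row lasts 1/8 s, in which the tool goes at most 62.5 mm and 10.7 degrees, less where a joint would pass 70% of its speed; a pose out of reach is approached as far as the arm can. Shift and turn numbers lie between -1 and 1, and a call with a number outside is refused. A call with a gripper value outside its range is refused whole. The fingers move at their own pace and stop on an object; "force" is the grip in N (left out, the last holds). Time passes only in rows, so rows that repeat a pose let the fingers close. It gives the time, the measured TCP pose, the force, the opening and the grip force at its end, in the units of the state.
- get_obs(): the state, without advancing time (a new reading comes with each control period).
- capture(name): name is "scene" or "top" or "wrist"; returns the picture (400x640x3 uint8, red, green, blue); there is no depth.
- camera_model(name): a dict with "intrinsics" (3x3 intrinsics, pixels), "dist_coeffs" ([k1, k2, p1, p2, k3] as OpenCV has them; the pictures are not rectified), "R" (3x3) and "t" (3): a world point X has camera coordinates R X + t; the wrist camera has in their place "tool_from_camera" (4x4, takes a point from camera to tool coordinates, whose origin is the TCP and whose axes are the flange's). Camera axes: x right, y down, z forward; pixel columns grow to the right and rows downward; lengths in m; the calibration is good to about 2 mm. A picture is of the moment at which its call begins: read the wrist's pose just before it. camera_model takes no time and is no camera call.
- finish_job(): hands the job in; it is judged then, once.
The state is a dict: "clock": time; "qpos": joint angles; "qd": joint speeds; "joint_torque": joint torques, N m; "eef_pos": TCP position; "ee_rot": TCP orientation; "force": force on the tool from outside, world axes, zero at the start; "torque": the same for the moment, N m; "grip_width": finger opening in m; "grip_force": force on a finger pad.
Only numpy, scipy, OpenCV 4.12 (cv2) and the standard library are available. Lean on these libraries where they do the work, as an engineer would, in place of code of your own. Each camera call takes 0.05 s, during which the arm holds its last target. There are 200 camera calls.

### The job

Get the glaze shaker ready to run: first lower the two jars from the ware board gently (not dropped) into the two free cells of its blue crate, so that all four jars stand upright, one per cell. Then use the gripper's fingers on the red post to push the sprung tensioner arm away from the crate, well past its ratchet click, and finish holding it there, since it springs back if let go and I need it held while I fit the belt. Leave everything else on the table where it is.

Things in the scene. Friction and masses are not known exactly. Their poses are not given: they have to be found in the camera images.
- jar_a: Glaze jar, upright cylinder, blue glaze, white lid: body 54 mm diameter x 70 mm, lid 50 mm diameter above it, 88 mm tall in all, about 0.3 kg. Origin: centre of its underside, z up. Two of the four jars start in cells on one diagonal of the crate, the other two on the ware board; which is which varies.
- jar_b: Glaze jar, upright cylinder, green glaze, green lid: body 54 mm diameter x 70 mm, lid 50 mm diameter above it, 88 mm tall in all, about 0.3 kg. Origin: centre of its underside, z up. Two of the four jars start in cells on one diagonal of the crate, the other two on the ware board; which is which varies.
- jar_c: Glaze jar, upright cylinder, terracotta glaze, orange lid: body 54 mm diameter x 70 mm, lid 50 mm diameter above it, 88 mm tall in all, about 0.3 kg. Origin: centre of its underside, z up. Two of the four jars start in cells on one diagonal of the crate, the other two on the ware board; which is which varies.
- jar_d: Glaze jar, upright cylinder, white glaze, black lid: body 54 mm diameter x 70 mm, lid 50 mm diameter above it, 88 mm tall in all, about 0.3 kg. Origin: centre of its underside, z up. Two of the four jars start in cells on one diagonal of the crate, the other two on the ware board; which is which varies.
- cell0 (a point): At (-39.5, 65.5) mm (x, y) on the shaker. Centre of the floor of one of the four cells of the shaker's blue crate. Each cell is 74 mm square inside; the floor is 25 mm above the table, the 5 mm thick walls end 35 mm above the floor; cells are 79 mm apart centre to centre.
- cell1 (a point): At (-39.5, 144.5) mm (x, y) on the shaker. Centre of the floor of one of the four cells of the shaker's blue crate. Each cell is 74 mm square inside; the floor is 25 mm above the table, the 5 mm thick walls end 35 mm above the floor; cells are 79 mm apart centre to centre.
- cell2 (a point): At (39.5, 65.5) mm (x, y) on the shaker. Centre of the floor of one of the four cells of the shaker's blue crate. Each cell is 74 mm square inside; the floor is 25 mm above the table, the 5 mm thick walls end 35 mm above the floor; cells are 79 mm apart centre to centre.
- cell3 (a point): At (39.5, 144.5) mm (x, y) on the shaker. Centre of the floor of one of the four cells of the shaker's blue crate. Each cell is 74 mm square inside; the floor is 25 mm above the table, the 5 mm thick walls end 35 mm above the floor; cells are 79 mm apart centre to centre.
- shaker: Glaze-jar shaker fixed to the table: yellow plate 260 (x) x 400 (y) x 20 mm; on its +y half, centred at y = 105 mm, the blue 2 x 2 crate, 163 mm square, top 60 mm above the table; on its -y half an open drive without belt (all but the red post is below 55 mm). Origin: centre of the plate's underside; axes along its sides, z up. Place and yaw vary.
- tensioner (a joint): Angle (rad) of the steel tensioner arm: 0 at rest, nearest the crate; grows (counter-clockwise from above) as the red post is pushed away from the crate, to a hard stop at 0.65. A spring pushes back, 4 N at the post at rest, 9 N near the stop. From 0.19 to 0.45 its tooth rides over the pawl (10 N in all), then clicks; fully past is above 0.49. The pawl does not lock: let go, the arm springs back.
- grip_post: Red upright round post at the free end of the tensioner arm, to push or pinch; its sleeve turns freely: 16 mm diameter, it stands from 47 to 105 mm above the table (the 20 mm wide steel arm under it ends at 47 mm). Origin: centre of its foot, on the post's axis.
- post (a point): Point on the red post's axis, 85 mm above the table, a good height for the fingers. It moves with the arm, on a circle of 130 mm radius about pivot.
- pivot (a point): Point on the tensioner arm's vertical pivot axis, 85 mm above the table.
- pawl (a joint): Travel (m) of the orange spring-loaded pawl slider behind the pivot: 0 at rest, about 0.003 while the arm's tooth passes over it, 0 again after the click.
- ware_board: Brown wooden ware board, fixed, 340 (x) x 110 (y) x 25 mm thick, holding the jars still to be loaded. Origin: centre of its underside.
- brush_pot: White pot full of brushes, 76 mm diameter, 195 mm tall with the brushes. Bystander. Origin: centre of its underside.
- glaze_tin: Green-labelled tin, 86 mm diameter, 110 mm tall. Bystander. Origin: centre of its underside.
- bowl: White bowl, 130 mm across, 55 mm tall. Bystander. Origin: centre of its underside.
- sponge: Yellow block 110 x 70 x 35 mm. Bystander. Origin: centre of its underside.
- wrench: Steel wrench lying on the table. Bystander. Its x axis runs along it.
- spare_pulley: Spare aluminium pulley, 48 mm diameter, 20 mm tall, lying on the far end of the ware board, about 85 mm from the nearest jar. Bystander. Origin: centre of its underside.
Not all that is in view belongs to the job. What is shaped like the jar_d but purple is not meant.

How it is judged:
By the outcome, as a careful person would: the job done as asked, in the order asked, and still so for the second after the job is handed in, while the arm keeps its last pose, push and grip.
It also fails if it takes over 64 s, if anything falls off the work surface, if the arm or the gripper's body presses on something with over 40 N, if the wrist force passes 120 N, or if a joint passes its speed limit or range.

## Working session

There is one attempt and no reset: what is moved stays moved. The work goes in short steps, Python scripts to look and compute and a tool call to move; the robot and the scene stay as the last step left them, time stands still between calls to the robot, and variables do not carry over. Pictures are saved under pics/ and viewed, at most 10 in all, crops included, and the job is handed in when it is done.

Besides the shell and the picture viewer there is one more tool, called after "Emit:" as name(argument=value, ...) on one line, values as JSON. arm_command: Moves the arm, as the interface text tells. Its arguments: {"type":"object","properties":{"dp":{"type":"array"},"yaw":{"type":"array"},"fingers":{"type":"array"},"force":{"type":"number"}},"required":["dp","yaw","fingers"]}

```bash
mkdir -p pics
python3 - <<'E'
from bench import *
import cv2,numpy as np
for n in("scene","top"):
    cv2.imwrite(f"pics/{n}0.png",cv2.cvtColor(capture(n),cv2.COLOR_RGB2BGR))
    m=camera_model(n);print(n,{k:np.round(v,4).tolist() for k,v in m.items()})
print(np.round(camera_model("wrist")["tool_from_camera"],3).tolist())
o=get_obs();print(o["eef_pos"],o["ee_rot"],o["clock"])
E
```

```text
scene {'intrinsics': [[370.352, 0.0, 323.03], [0.0, 370.352, 196.7758], [0.0, 0.0, 1.0]], 'dist_coeffs': [-0.0888, 0.0, 0.0, 0.0, 0.0], 'R': [[-0.7955, 0.6057, -0.0202], [0.3535, 0.4367, -0.8272], [-0.4922, -0.6652, -0.5615]], 't': [0.4368, -0.1575, 1.4712]}
top {'intrinsics': [[394.954, 0.0, 319.8851], [0.0, 394.954, 198.1354], [0.0, 0.0, 1.0]], 'dist_coeffs': [-0.04, 0.0, 0.0, 0.0, 0.0], 'R': [[-0.0059, -0.9999, -0.0083], [-0.993, 0.0069, -0.118], [0.118, 0.0076, -0.993]], 't': [0.0595, 0.6121, 0.9672]}
[[0.0, -0.946, -0.325, 0.082], [1.0, 0.001, -0.0, -0.001], [0.0, -0.325, 0.946, -0.142], [0.0, 0.0, 0.0, 1.0]]
[0.20569998 0.64242815 0.23046347] [ 9.88017767e-01 -1.54338320e-01 -4.03670379e-05  7.57408192e-04] 0.1
```

View pics/top0.png

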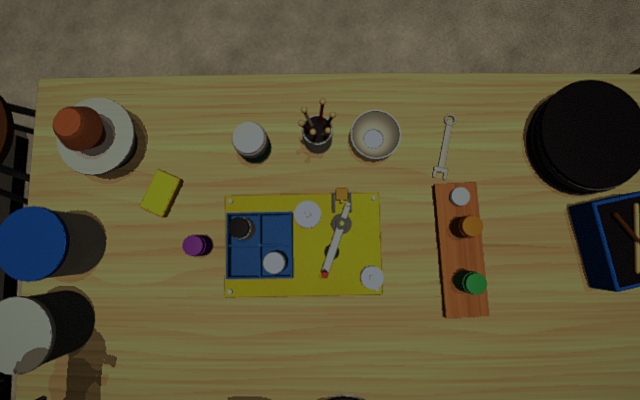

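View pics/scene0.png

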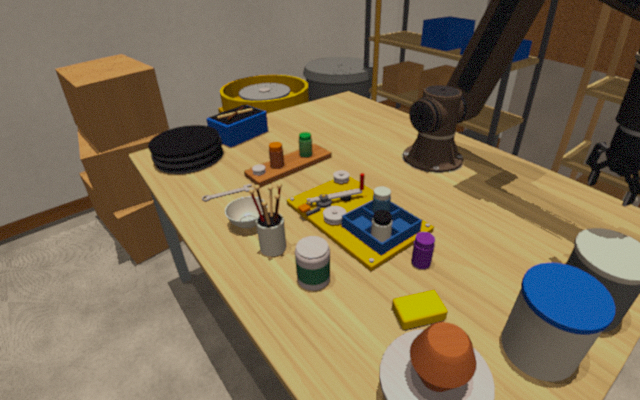

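The top view shows the crate with black-lid jar at (241,228) and white-lid jar at (274,262). The free cells are therefore near (274,228) and (241,262). The ware board holds the orange-lid jar (470,227), the green-lid jar (473,283) and the pulley (460,197). The red post is near (324,274).

What could be mistaken: orange lid (470,227) and green lid (473,283) are the jars to load. The purple jar (196,245) is a decoy, and the crate jars (241,228) and (274,262) stay put. I'll check in crops.

Run:
```python
import cv2
im=cv2.imread("pics/top0.png")
f=lambda y0,y1,x0,x1,s:cv2.convertScaleAbs(cv2.resize(im[y0:y1,x0:x1],None,fx=s,fy=s,interpolation=cv2.INTER_CUBIC),alpha=1.6)
cv2.imwrite("pics/c1.png",f(180,305,215,395,4.4))   # 792x550
cv2.imwrite("pics/c2.png",f(175,325,425,500,4))     # 300x600
```

```text
(no output)
```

View pics/c1.png

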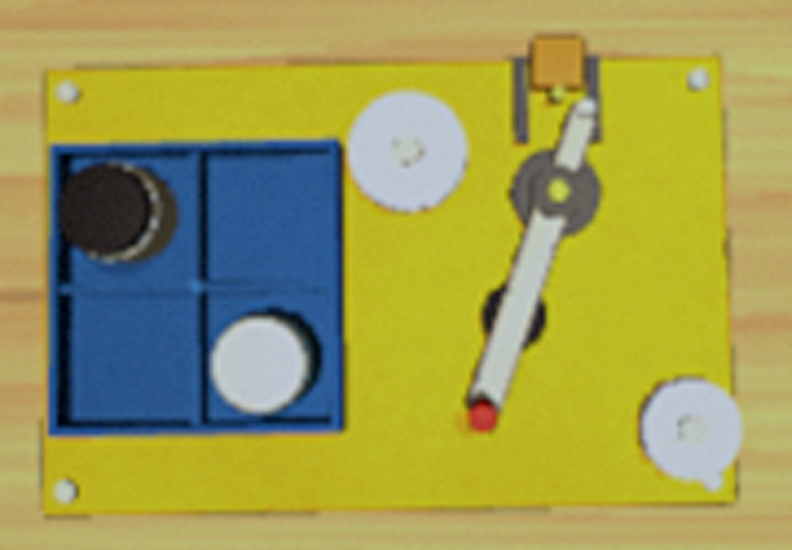

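View pics/c2.png

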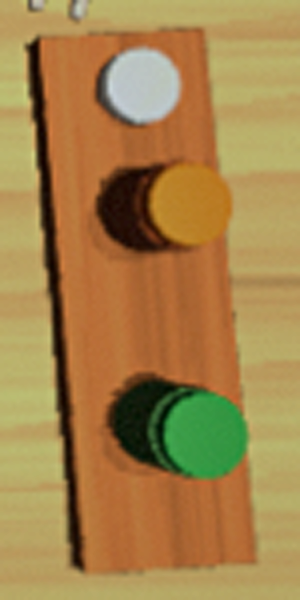

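The crops confirm it. In c1, the free cells are upper-right, near (270,215), and lower-left, near (130,360); the post top is at (483,415) and the pivot at (558,190). In c2, the orange lid is centred at (189,205), the green lid at (205,434) and the pulley at (140,86).

```bash
cat > h.py <<'E'
import numpy as np,cv2
from bench import *
from scipy.spatial.transform import Rotation as Ro
def ray(px,z,n="top",m=None):
    m=m or camera_model(n)
    q=cv2.undistortPoints(np.float64(px).reshape(-1,1,2),np.array(m["intrinsics"]),np.array(m["dist_coeffs"])).reshape(-1,2)
    R=np.array(m["R"]);t=np.array(m["t"]);C=-R.T@t
    d=np.c_[q,np.ones(len(q))]@R
    return (C+d*((z-C[2])/d[:,2])[:,None])[:,:2]
def wristm():
    o=get_obs();m=camera_model("wrist");T=np.eye(4);T[:3,:3]=Ro.from_quat(o["ee_rot"]).as_matrix();T[:3,3]=o["eef_pos"]
    W=np.linalg.inv(T@np.array(m["tool_from_camera"]));return dict(m,R=W[:3,:3],t=W[:3,3])
E
python3 - <<'E'
from h import *
np.set_printoptions(precision=4,suppress=True)
c1=lambda p:np.array([215,180])+(np.array(p)+.5)/4.4-.5
c2=lambda p:np.array([425,175])+(np.array(p)+.5)/4-.5
P=ray(c1([(44,71),(719,58),(736,503),(44,514)]),.02)
C=ray(c1([(50,146),(341,141),(343,429),(50,434)]),.06)
L=lambda a,b:np.linalg.norm(a-b)
print("plate",P,[L(P[i],P[(i+1)%4]) for i in range(4)],P.mean(0))
print("crate",C,[L(C[i],C[(i+1)%4]) for i in range(4)],C.mean(0))
# shaker +y = towards left in image (crate); fit 2D rigid
loc=np.array([[.13,.2],[.13,-.2],[-.13,-.2],[-.13,.2]]+[[.0815,.1865],[.0815,.0235],[-.0815,.0235],[-.0815,.1865]])
W=np.r_[P,C]
best=None
lc,wc=loc.mean(0),W.mean(0);U,S,V=np.linalg.svd((loc-lc).T@(W-wc));R=V.T@U.T
t=wc-R@lc;print("shaker",t,np.degrees(np.arctan2(R[1,0],R[0,0])),"res",(loc@R.T+t-W)*1e3)
for i,c in enumerate([(-.0395,.0655),(-.0395,.1445),(.0395,.0655),(.0395,.1445)]):print("cell",i,R@c+t)
post=ray(c1([(483,415)]),.105);piv=ray(c1([(558,190)]),.05)
print("post",post,"pivot",piv,L(post,piv))
print("crate lids",ray(c1([(105,211),(262,362)]),.113))
print("board lids",ray(c2([(189,205),(205,434)]),.113),"pulley",ray(c2([(140,86)]),.045))
B=ray(c2([(38,38),(204,29),(255,564),(80,572)]),.025);print("board",B,[L(B[i],B[(i+1)%4]) for i in range(4)])
o=get_obs();print(Ro.from_quat(o["ee_rot"]).as_matrix(),o["eef_pos"])
E
```

```text
plate [[ 0.6223  0.303 ]
 [ 0.6273 -0.0948]
 [ 0.3706 -0.0989]
 [ 0.366   0.2978]] [np.float64(0.3978226922732926), np.float64(0.2566880610174788), np.float64(0.3967178326312171), np.float64(0.25637118194218234)] [0.4966 0.1018]
crate [[0.5746 0.2886]
 [0.5764 0.1243]
 [0.4169 0.1229]
 [0.4146 0.2854]] [np.float64(0.16433392278896725), np.float64(0.1595508265452806), np.float64(0.1625306728916946), np.float64(0.16004286332002135)] [0.4956 0.2053]
shaker [0.4968 0.101 ] 0.7660690271023796 res [[ 1.7753 -0.2529]
 [ 2.1974 -2.425 ]
 [-1.124  -1.8009]
 [-1.883   1.4721]
 [ 1.1781  0.0293]
 [ 1.5465  1.3678]
 [-1.8941  0.5694]
 [-1.7962  1.0401]]
cell 0 [0.4564 0.166 ]
cell 1 [0.4554 0.245 ]
cell 2 [0.5354 0.1671]
cell 3 [0.5344 0.2461]
post [[0.4274 0.0456]] pivot [[0.5487 0.0022]] 0.128847113728099
crate lids [[0.5355 0.2454]
 [0.4559 0.1614]]
board lids [[ 0.5357 -0.2993]
 [ 0.4041 -0.3024]] pulley [[ 0.6141 -0.2976]]
board [[ 0.6482 -0.2398]
 [ 0.6535 -0.3482]
 [ 0.315  -0.364 ]
 [ 0.3116 -0.2537]] [np.float64(0.10851276690939905), np.float64(0.33881235971526324), np.float64(0.11039121927988586), np.float64(0.3369131270478858)]
[[ 0.9524 -0.305  -0.0003]
 [-0.305  -0.9524 -0.0015]
 [ 0.0002  0.0015 -1.    ]] [0.2057 0.6424 0.2305]
```

Units first: shifts go in shares of 100 cm and turns go in shares of 180 degrees. So 79.6 cm / 100 = 0.796, 60.15 cm / 100 = 0.6015, 27.2 degrees / 180 = 0.1511.

Emit:
arm_command(dp=[[0.337, 0.252, -0.01], [0.337, 0.252, -0.01], [0.337, 0.252, -0.01], [0.337, 0.252, -0.01], [0.337, 0.252, -0.01], [0.337, 0.252, -0.01], [0.337, 0.252, -0.01], [0.6015, 0.796, 0.02], [0.6015, 0.796, 0.02], [0.6015, 0.796, 0.02], [0.6015, 0.796, 0.02], [0.6015, 0.796, 0.02], [0.6015, 0.796, 0.02], [0.6015, 0.796, 0.02], [0.6015, 0.796, 0.02], [0.6015, 0.796, 0.02], [0.6015, 0.796, 0.02], [0.6015, 0.796, 0.02], [0.6015, 0.796, 0.02], [0.6015, 0.796, 0.02]], yaw=[0.05, 0.1, 0.1511, 0.1511, 0.1511, 0.1511, 0.1511, 0.1511, 0.1511, 0.1511, 0.1511, 0.1511, 0.1511, 0.1511, 0.1511, 0.1511, 0.1511, 0.1511, 0.1511, 0.1511], fingers=[8.5, 8.5, 8.5, 8.5, 8.5, 8.5, 8.5, 8.5, 8.5, 8.5, 8.5, 8.5, 8.5, 8.5, 8.5, 8.5, 8.5, 8.5, 8.5, 8.5], force=40)

```text
clock: 2.6
eef_pos: [0.536, -0.2977, 0.2115]
ee_rot: [0.924, -0.382, 0.0, -0.0]
force: [-0.2, 0.4, -0.3]
grip_width: 0.0848
grip_force: 0.0
```

Run:
```python
from h import *
m=wristm();im=capture("wrist");cv2.imwrite("pics/w1.png",cv2.convertScaleAbs(cv2.cvtColor(im,cv2.COLOR_RGB2BGR),alpha=1.4))
X=np.array([[.5357,-.2993,.113],[.4041,-.3024,.113],[.6141,-.2976,.045]])
print(cv2.projectPoints(X,cv2.Rodrigues(m["R"])[0],m["t"],np.array(m["intrinsics"]),np.array(m["dist_coeffs"]))[0].reshape(-1,2))
```

```text
[[324.81680464 197.32573228]
 [435.92022247 298.47130999]
 [261.89783541 116.03766804]]
```

View pics/w1.png

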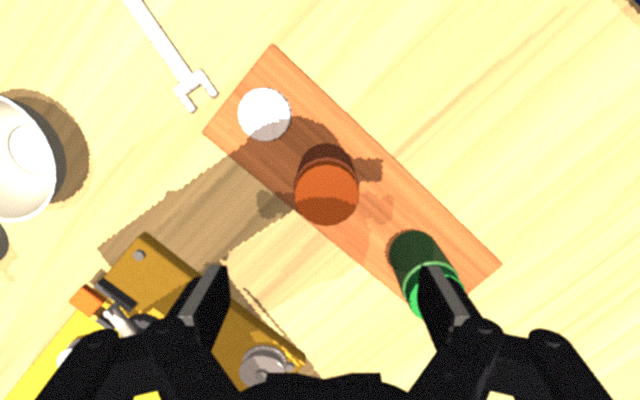

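The orange lid is at about (327,194), against a prediction of (325,197), so the measurement holds. I'll descend and grip.

In the tool's units: 14.5 cm / 100 = 0.145, 13.2 cm / 100 = 0.132.

Emit:
arm_command(dp=[[0, 0.001, 0.04], [0, 0.001, 0.08], [0, 0.001, 0.11], [0, 0.001, 0.132], [0, 0.001, 0.145], [0, 0.001, 0.145], [0, 0.001, 0.145], [0, 0.001, 0.145], [0, 0.001, 0.145], [0, 0.001, 0.145], [0, 0.001, 0.145], [0, 0.001, 0.145]], yaw=[0, 0, 0, 0, 0, 0, 0, 0, 0, 0, 0, 0], fingers=[8.5, 8.5, 8.5, 8.5, 8.5, 8.5, 5, 5, 5, 5, 5, 5], force=40)

```text
clock: 4.15
eef_pos: [0.5361, -0.2996, 0.0677]
ee_rot: [0.924, -0.382, 0.001, -0.0]
force: [-0.9, 0.6, 6.4]
grip_width: 0.0529
grip_force: 42.7
```

In the tool's units: -33.1 cm / 100 = -0.331, -33 cm / 100 = -0.33.

Emit:
arm_command(dp=[[0, 0, -0.01], [0, 0, -0.04], [0, 0, -0.09], [0, 0, -0.14], [-0.02, -0.02, -0.15], [-0.045, -0.045, -0.15], [-0.075, -0.075, -0.15], [-0.105, -0.105, -0.15], [-0.135, -0.135, -0.15], [-0.165, -0.165, -0.15], [-0.195, -0.195, -0.15], [-0.225, -0.225, -0.15], [-0.255, -0.254, -0.15], [-0.285, -0.284, -0.15], [-0.31, -0.309, -0.15], [-0.325, -0.324, -0.15], [-0.331, -0.33, -0.15], [-0.331, -0.33, -0.15], [-0.331, -0.33, -0.12], [-0.331, -0.33, -0.09]], yaw=[0, 0, 0, 0, 0, 0, 0, 0, 0, 0, 0, 0, 0, 0, 0, 0, 0, 0, 0, 0], fingers=[5, 5, 5, 5, 5, 5, 5, 5, 5, 5, 5, 5, 5, 5, 5, 5, 5, 5, 5, 5])

```text
clock: 6.65
eef_pos: [0.5343, 0.167, 0.156]
ee_rot: [0.924, -0.383, 0.0, -0.0]
force: [-0.9, 0.3, -3.5]
grip_width: 0.0529
grip_force: 42.9
```

In the tool's units: 8.6 cm / 100 = 0.086, 8.5 cm / 100 = 0.085.

Emit:
arm_command(dp=[[0.001, -0.001, 0.025], [0.001, -0.001, 0.05], [0.001, -0.001, 0.07], [0.001, -0.001, 0.08], [0.001, -0.001, 0.083], [0.001, -0.001, 0.085], [0.001, -0.001, 0.086], [0.001, -0.001, 0.086]], yaw=[0, 0, 0, 0, 0, 0, 0, 0], fingers=[5, 5, 5, 5, 5, 5, 5, 5])

```text
clock: 7.65
eef_pos: [0.5358, 0.1682, 0.0707]
ee_rot: [0.924, -0.382, 0.0, -0.0]
force: [-0.3, 0.6, -2.6]
grip_width: 0.0525
grip_force: 42.9
```

In the tool's units: 0.35 cm / 100 = 0.0035, 0.3 cm / 100 = 0.003.

Emit:
arm_command(dp=[[0, 0, 0.001], [0, 0, 0.002], [0, 0, 0.003], [0, 0, 0.0035], [0, 0, 0.0035]], yaw=[0, 0, 0, 0, 0], fingers=[5, 5, 5, 5, 5])

```text
clock: 8.28
eef_pos: [0.5356, 0.1681, 0.0677]
ee_rot: [0.924, -0.382, 0.0, -0.0]
force: [-3.6, 0.2, 6.5]
grip_width: 0.0528
grip_force: 43.8
```

In the tool's units: 42.57 cm / 100 = 0.4257, 23.97 cm / 100 = 0.2397.

Emit:
arm_command(dp=[[0, 0, 0], [0, 0, 0], [0, 0, 0], [0, 0, -0.01], [0, 0, -0.04], [0, 0, -0.09], [0, 0, -0.14], [0.2397, 0.4257, -0.15], [0.2397, 0.4257, -0.15], [0.2397, 0.4257, -0.15], [0.2397, 0.4257, -0.15], [0.2397, 0.4257, -0.15], [0.2397, 0.4257, -0.15], [0.2397, 0.4257, -0.15], [0.2397, 0.4257, -0.15], [0.2397, 0.4257, -0.15], [0.2397, 0.4257, -0.15], [0.2397, 0.4257, -0.12], [0.2397, 0.4257, -0.08]], yaw=[0, 0, 0, 0, 0, 0, 0, 0, 0, 0, 0, 0, 0, 0, 0, 0, 0, 0, 0], fingers=[6, 7, 7.2, 7.2, 7.2, 7.2, 7.2, 8.5, 8.5, 8.5, 8.5, 8.5, 8.5, 8.5, 8.5, 8.5, 8.5, 8.5, 8.5])

```text
clock: 10.65
eef_pos: [0.406, -0.3016, 0.1474]
ee_rot: [0.924, -0.381, 0.002, -0.0]
force: [0.5, -0.6, -1.1]
grip_width: 0.0847
grip_force: 0.0
```

Run:
```python
from h import *
im=cv2.cvtColor(capture("top"),cv2.COLOR_RGB2BGR)
cv2.imwrite("pics/t2.png",cv2.convertScaleAbs(cv2.resize(im[170:330,215:505],None,fx=2.7,fy=2.7,interpolation=cv2.INTER_CUBIC),alpha=1.6))
```

```text
(no output)
```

View pics/t2.png

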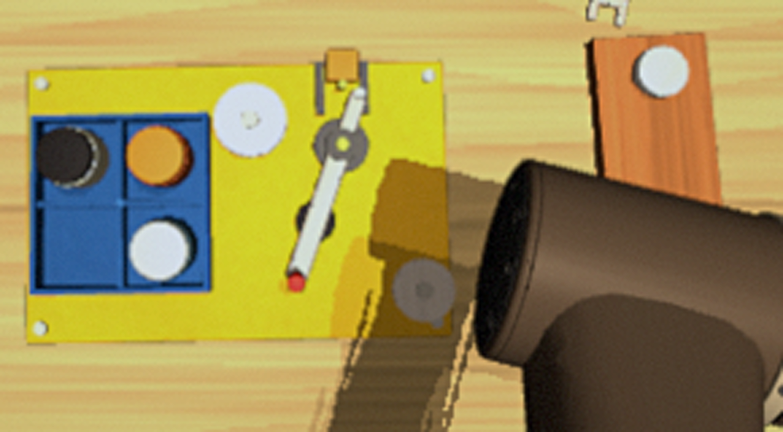

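The orange jar stands upright in its cell at (160,155), and the neighbouring jars haven't moved. Next is the green jar.

Emit:
arm_command(dp=[[0, 0, 0.03], [0, 0, 0.055], [0, 0, 0.07], [0, 0, 0.078], [0, 0, 0.078], [0, 0, 0.078], [0, 0, 0.078], [0, 0, 0.078], [0, 0, 0.078], [0, 0, 0.078], [0, 0, 0.078]], yaw=[0, 0, 0, 0, 0, 0, 0, 0, 0, 0, 0], fingers=[8.5, 8.5, 8.5, 8.5, 8.5, 5, 5, 5, 5, 5, 5], force=40)

```text
clock: 12.08
eef_pos: [0.4048, -0.3028, 0.0698]
ee_rot: [0.924, -0.382, 0.001, 0.0]
force: [-1.2, 1.4, 4.4]
grip_width: 0.0527
grip_force: 41.2
```

In the tool's units: -42.3 cm / 100 = -0.423, -41.7 cm / 100 = -0.417.

Emit:
arm_command(dp=[[0, 0, -0.01], [0, 0, -0.04], [0, 0, -0.09], [0, 0, -0.14], [-0.01, -0.017, -0.15], [-0.03, -0.05, -0.15], [-0.054, -0.09, -0.15], [-0.078, -0.13, -0.15], [-0.102, -0.17, -0.15], [-0.126, -0.21, -0.15], [-0.15, -0.25, -0.15], [-0.175, -0.281, -0.15], [-0.206, -0.307, -0.15], [-0.237, -0.332, -0.15], [-0.268, -0.357, -0.15], [-0.3, -0.383, -0.15], [-0.327, -0.405, -0.15], [-0.343, -0.417, -0.15], [-0.352, -0.423, -0.15], [-0.352, -0.423, -0.15]], yaw=[0, 0, 0, 0, 0, 0, 0, 0, 0, 0, 0, 0, 0, 0, 0, 0, 0, 0, 0, 0], fingers=[5, 5, 5, 5, 5, 5, 5, 5, 5, 5, 5, 5, 5, 5, 5, 5, 5, 5, 5, 5])

```text
clock: 14.58
eef_pos: [0.454, 0.2454, 0.2188]
ee_rot: [0.924, -0.382, -0.0, 0.0]
force: [0.5, -0.8, -2.3]
grip_width: 0.0527
grip_force: 42.9
```

Target is (.4554, .245, .070), so I need about 14.8 cm down.

In the tool's units: 14.7 cm / 100 = 0.147, 14.6 cm / 100 = 0.146.

Emit:
arm_command(dp=[[0.001, 0, 0.03], [0.001, 0, 0.065], [0.001, 0, 0.1], [0.001, 0, 0.125], [0.001, 0, 0.136], [0.001, 0, 0.141], [0.001, 0, 0.144], [0.001, 0, 0.146], [0.001, 0, 0.147], [0.001, 0, 0.147]], yaw=[0, 0, 0, 0, 0, 0, 0, 0, 0, 0], fingers=[5, 5, 5, 5, 5, 5, 5, 5, 5, 5])

```text
clock: 15.82
eef_pos: [0.455, 0.2449, 0.072]
ee_rot: [0.924, -0.382, 0.0, -0.0]
force: [0.6, 0.2, -1.8]
grip_width: 0.0529
grip_force: 42.8
```

Emit:
arm_command(dp=[[0, 0, 0.001], [0, 0, 0.0015], [0, 0, 0.002], [0, 0, 0.0025], [0, 0, 0.0028], [0, 0, 0.0028]], yaw=[0, 0, 0, 0, 0, 0], fingers=[5, 5, 5, 5, 5, 5])

```text
clock: 16.58
eef_pos: [0.4549, 0.2449, 0.0698]
ee_rot: [0.924, -0.382, 0.0, -0.0]
force: [-4.2, -1.2, 7.8]
grip_width: 0.053
grip_force: 43.8
```

In the tool's units: 16.04 cm / 100 = 0.1604, -13 cm / 100 = -0.13, -45 degrees / 180 = -0.25.

Emit:
arm_command(dp=[[0, 0, 0], [0, 0, 0], [0, 0, 0], [0, 0, -0.01], [0, 0, -0.04], [0, 0, -0.09], [0, 0, -0.13], [0.1215, 0.1604, -0.13], [0.1215, 0.1604, -0.13], [0.1215, 0.1604, -0.13], [0.1215, 0.1604, -0.13], [0.1215, 0.1604, -0.13], [0.1215, 0.1604, -0.13], [0.1215, 0.1604, -0.13], [0.1215, 0.1604, -0.13]], yaw=[0, 0, 0, 0, 0, 0, 0, -0.05, -0.1, -0.15, -0.2, -0.25, -0.25, -0.25, -0.25], fingers=[6, 7, 7.2, 7.2, 7.2, 7.2, 7.2, 6, 5, 5, 5, 5, 5, 5, 5])

```text
clock: 18.45
eef_pos: [0.4276, 0.0457, 0.199]
ee_rot: [1.0, -0.0, -0.0, 0.0]
force: [-0.9, 0.5, 0.2]
grip_width: 0.0499
grip_force: 0.0
```

Run:
```python
from h import *
m=wristm();w=cv2.cvtColor(capture("wrist"),cv2.COLOR_RGB2BGR)
im=cv2.cvtColor(capture("top"),cv2.COLOR_RGB2BGR)
a=cv2.resize(im[180:305,215:395],None,fx=2.2,fy=2.2,interpolation=cv2.INTER_CUBIC)
s=cv2.cvtColor(capture("scene"),cv2.COLOR_RGB2BGR)
b=cv2.resize(s[160:270,280:440],None,fx=2.475,fy=2.5,interpolation=cv2.INTER_CUBIC)
b=b[:275]
cv2.imwrite("pics/t3.png",cv2.convertScaleAbs(np.vstack([np.hstack([a,b]),cv2.resize(w,(792,320*1))[:,:792][:320]]),alpha=1.5))
K=np.array(m["intrinsics"])
print(cv2.projectPoints(np.array([[.4274,.0456,.105]]),cv2.Rodrigues(m["R"])[0],m["t"],K,np.array(m["dist_coeffs"]))[0].ravel())
```

```text
[324.95669063 201.1692146 ]
```

View pics/t3.png

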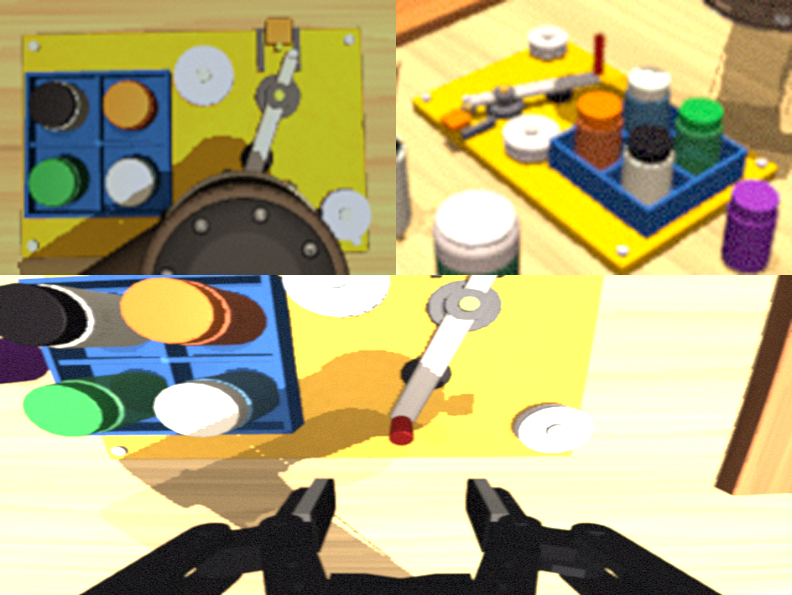

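All four jars stand upright, one per cell: orange (130,105), green (55,182), black and white unmoved. The post top is at wrist pixel ≈(324,202), as predicted. I'll descend and pinch the post.

In the tool's units: 13.2 cm / 100 = 0.132, 12.8 cm / 100 = 0.128.

Emit:
arm_command(dp=[[0, 0, 0.04], [0, 0, 0.08], [0, 0, 0.11], [0, 0, 0.128], [0, 0, 0.132], [0, 0, 0.132], [0, 0, 0.132], [0, 0, 0.132], [0, 0, 0.132], [0, 0, 0.132], [0, 0, 0.132]], yaw=[0, 0, 0, 0, 0, 0, 0, 0, 0, 0, 0], fingers=[5, 5, 5, 5, 5, 3.5, 2.2, 1, 1, 1, 1], force=50)

```text
clock: 19.98
eef_pos: [0.4281, 0.0454, 0.0678]
ee_rot: [1.0, 0.001, 0.001, -0.0]
force: [0.0, -2.4, 6.8]
grip_width: 0.0148
grip_force: 48.8
```

In the tool's units: 7.4 cm / 100 = 0.074, 7 cm / 100 = 0.07.

Emit:
arm_command(dp=[[-0.002, 0.006, 0], [-0.0037, 0.0124, 0], [-0.0052, 0.019, 0], [-0.0063, 0.0253, 0], [-0.007, 0.032, 0], [-0.0075, 0.0381, 0], [-0.0075, 0.045, 0], [-0.0074, 0.0511, 0], [-0.0068, 0.058, 0], [-0.006, 0.0639, 0], [-0.005, 0.07, 0], [-0.004, 0.074, 0], [-0.004, 0.074, 0], [-0.004, 0.074, 0]], yaw=[0, 0, 0, 0, 0, 0, 0, 0, 0, 0, 0, 0, 0, 0], fingers=[1, 1, 1, 1, 1, 1, 1, 1, 1, 1, 1, 1, 1, 1])

```text
clock: 21.72
eef_pos: [0.4241, -0.0277, 0.0678]
ee_rot: [1.0, 0.0, 0.001, -0.001]
force: [-4.4, 8.2, 10.1]
grip_width: 0.0148
grip_force: 49.3
```

Run:
```python
from h import *
o=get_obs();p=o["eef_pos"];print(p,o["force"],o["grip_width"],o["grip_force"],o["clock"])
print("theta",np.arctan2(p[1]-.0022,p[0]-.5487)%(2*np.pi)-np.radians(160.3),"r",np.hypot(p[0]-.5487,p[1]-.0022))
w=cv2.cvtColor(capture("wrist"),cv2.COLOR_RGB2BGR);t=cv2.cvtColor(capture("top"),cv2.COLOR_RGB2BGR)
a=cv2.resize(t[180:305,215:395],(400,278),interpolation=cv2.INTER_CUBIC)
b=cv2.resize(w,(400,278))
cv2.imwrite("pics/t4.png",cv2.convertScaleAbs(np.hstack([a,b]),alpha=1.5))
```

```text
[ 0.4240652  -0.02768625  0.06777713] [-4.36299757  8.17573871 10.13517085] 0.01477894181504266 49.332464933395386 21.725
theta 0.5791767878031053 r 0.12816794378454993
```

View pics/t4.png

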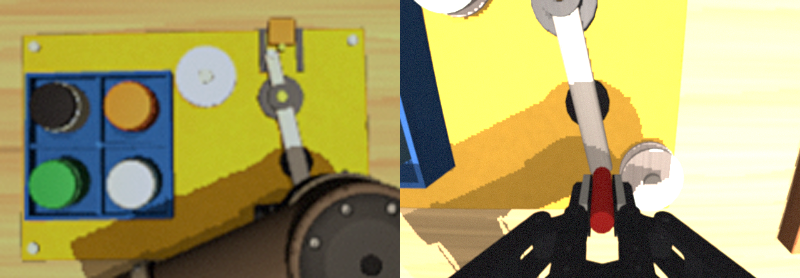

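The picture shows the post at right-panel (601,200) firmly between the pads. The arm has swung to θ ≈ 0.58, past the click and short of the stop, with about 8 N of spring force. The jars are undisturbed, so I'm handing in.

```bash
python3 -c "
from bench import *
print(finish_job())"
```

```text
the job is handed in; nothing more can be done
None
```

The job is handed in: all four jars stand upright, one per cell, and the gripper is holding the tensioner arm by its red post at about 0.58 rad (estimated from the gripper position), past the 0.49 click point, ready for the belt.

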